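# Change the ball gate over to the other chute

## Robot

A 7-joint arm with a two-finger parallel gripper is mounted at the origin on the work surface. World frame = base frame: x ahead of the robot, y to its left, z up, the work surface at z = 0. Lengths are in m, angles in rad, forces in N, time in s.
With the tool pointing down it reaches from about 0.425 to 0.925 m from the base axis. Payload 6.8 kg.
Tool frame: the origin (TCP) lies on the front face of the gripper's body, between the roots of the fingers; the fingertips stand 73 mm ahead of it and the grasp point (between the pads) lies 54 mm ahead of it (env.nose_length is the distance from the TCP to the fingertips, in m); z points along the fingers, y is the direction in which the jaws open and shut (so a half turn about z gives the same grasp; the last joint's range is limited). The gripper opens to 85 mm and grips with 20 to 120 N. Pads are 22 mm wide; open, the fingers measure 114 mm over their backs; the gripper's body (76 mm by 85 mm) begins 54 mm behind the grasp point. The pads swing forward as they close: fully open they stand 13 mm farther back than shut.
Start: joints at [-1.292, 0.477, 0.022, 1.555, -0.011, 1.109, -0.083], TCP at [0.255, 0.625, 0.304] pointing down, gripper open.
Joint ranges: [-2.96, 2.96], [-0.34, 2.1], [-1.41, 1.46], [0.24, 2.44], [-1.37, 4.51], [0.17, 1.92], [-2.96, 2.96]. Speed limits (rad/s): [2.39, 2.39, 3.14, 3.14, 3.14, 3.14, 3.14].

## Interface

Orientations are given as a unit quaternion [w, x, y, z].
In Python, from cell import env, kin, camera, calibration, job gives the robot as it stands. The module is installed in compiled form; this text tells all that it offers. Calls block until the motion is done:
- env.reach(position, orientation): joint-space move of the TCP to a pose.
- env.movel(position, velocity=0.15, rot=None, stop_force=None): straight line of the TCP; rot=None keeps the orientation; velocity is the mean speed in m/s. With stop_force (N) it stops when the force on the tool has changed by that much, and returns True; else False.
- env.goto_joints(angles): joint-space move.
- env.grip(opening, f_grip=None): finger opening in m; f_grip is the grip in N (None keeps the last); returns when the fingers have stopped.
- env.dwell(seconds).
- kin.inverse_kinematics(position, orientation): joint angles nearest the present ones, or None.
- env.get_state(): the state.
- camera(name): name is "scene" or "top" or "wrist"; returns (picture, depth): 420x560x3 uint8, blue, green, red; 420x560 float32, m along the optical axis (not along the pixel's ray), 0 where there is no reading.
- calibration(name): a dict with "fx", "fy", "cx", "cy" (pixels), "k1" (the pictures are not rectified: a ray, as slopes to the right and down, at radius r is drawn at 1 + k1 r^2 times it, then the intrinsics apply), "rvec" (rotation vector, rad) and "tvec" (3), from world to camera coordinates, as OpenCV has them. Camera axes: x right, y down, z forward; pixel columns grow to the right and rows downward; lengths in m; the calibration is good to about 2 mm. A picture is of the moment at which its call begins: read the wrist's pose just before it. calibration takes no time and is no camera call; for the wrist camera it gives the pose at the moment of the call.
A pose or a line that the arm cannot do raises env.PlanningError and nothing moves.
- job.job_done(): hands the job in, once; it reports no verdict.
The state is a dict: "time": time; "qpos": joint angles; "joint_velocities": joint speeds; "joint_torque": joint torques, N m; "tcp_pos": TCP position; "orientation": TCP orientation; "force": force on the tool from outside, world axes, zero at the start; "torque": the same for the moment, N m; "opening": finger opening in m.
Only numpy, scipy, OpenCV 4.12 (cv2) and the standard library are available. Lean on these libraries where they do the work, as an engineer would, in place of code of your own. Each camera call takes 0.05 s, during which the arm holds its last target. There are 200 camera calls.

## Task

The blue seesaw gate in the ball sorting station is tipped towards one tray. Press its raised yellow pad down until the gate has rocked right over to its other side, and only then push the orange peg sideways to slide the stop fully open, so that all three steel balls run down by themselves over the gate and the other chute into the other tray. Use the fingertips only: do not touch the balls or lift anything, and leave the things lying about where they are.

Things in the scene. Friction and masses are not known exactly. Their poses are not given: they have to be found in the camera images.
- station: fixed ball sorting station on a base plate 370 x 600 x 12 mm (x -150 to 220, y -300 to 300 mm). Origin on the table, directly under the gate's pivot; x points from the gate to the sloping infeed track (away from the robot at yaw 0), y to the left along the gate, z up. Track: x 20 to 190, y -17 to 17 mm, floor 130 mm high at the gate, rising 12 degrees away from it
- tray_left (a point): inner floor centre of the green left tray, at station y +220 mm: 100 (x) by 110 (y) mm, walls 62 to 77 mm above the table. A steel chute leads to it from the gate's left end
- tray_right (a point): inner floor centre of the red right tray, at station y -220 mm; the same size, with its own chute from the gate's right end
- gate (a joint): tilt of the blue seesaw gate, a trough 200 mm long on a pivot 100 mm high, rad. +0.25: left end down on its stop, feeding the green left tray. -0.25: right end down, feeding the red right tray. Two steel weights above the pivot hold it on either side; a raised pad needs less than 1.5 N, and past level the gate goes over by itself
- pad_left (a point): point to press on top of the left yellow pad (64 along x by 38 mm along y, 4 mm thick), 70 mm to station -x and 85 mm to +y of the pivot. 121 mm above the table when raised, 79 mm when down; only parts under 35 mm high stand below. The gate's blue wall, 32 mm higher than the pad, is 33 mm away to station +x
- pad_right (a point): the same point on top of the right yellow pad, 85 mm to station -y from the pivot
- stop (a joint): travel of the sliding stop that holds the balls back, m. 0: shut; 0.045: fully open, on its end stop. It slides to station +y (left), stays where it is left, and takes about 1.5 to 4 N to push
- peg_top (a point): centre of the top of the stop's upright orange peg, 14 mm diameter and 36 mm tall, top 208 mm above the table; with the stop shut it stands at station x 55, y 0 mm. Push it towards station +y from its -y side; nothing else at the peg rises over 185 mm within 90 mm of it
- ball0_center (a point): centre of the first steel ball (24 mm diameter, about 56 g) waiting in the infeed track against the stop, about 152 mm above the table
- ball1_center (a point): centre of the second steel ball, behind the first
- ball2_center (a point): centre of the third steel ball, behind the second
- grease_jar: jar 44 mm diameter, 55 mm tall, black cap, standing on the base plate behind the left chute; leave it alone. Origin at its foot
- bearing: steel bearing ring 42 mm diameter, 14 mm tall, lying on the plate's front edge; leave alone. Origin at its foot
- spacer: brass spacer ring 32 mm diameter, 20 mm tall, on the plate's front edge; leave alone. Origin at its foot
- wrench: wrench 150 mm long, lying on the plate behind the right chute; leave alone
- hub: turned aluminium hub, 68 mm diameter, 38 mm tall, on the plate's front left corner; leave alone. Origin at its foot
- pin: upright brass pin, 22 mm diameter, 50 mm tall, on the plate's front right corner; leave alone. Origin at its foot

How it is judged:
By the outcome, as a careful person would: the job done as asked, in the order asked, and still so for the second after the job is handed in, with the robot touching nothing.
It also fails if it takes over 48 s, if anything falls off the work surface, if the arm or the gripper's body presses on something with over 40 N, if the wrist force passes 120 N, or if a joint passes its speed limit or range.

## Working session

There is one attempt and no reset: what is moved stays moved. The work goes in short steps, each a Python script; the robot and the scene stay as the last script left them, time stands still between calls to the robot, and variables do not carry over. Pictures are saved under pics/ and viewed, about 8 in all and at most 12, crops included, and the job is handed in when it is done.

```bash
mkdir -p pics; cat > h.py <<'E'
import numpy as np, cv2
from cell import env,kin,camera,calibration,job
def shot(n,f):
    c=calibration(n); im,d=camera(n); cv2.imwrite(f'pics/{f}.png',im); np.savez(f'pics/{f}.npz',d=d,**{k:np.array(v) for k,v in c.items()}); return im,d,c
def load(f):
    z=np.load(f'pics/{f}.npz'); return cv2.imread(f'pics/{f}.png'),z['d'],{k:z[k] for k in z.files}
def cloud(d,c):
    h,w=d.shape; u,v=np.meshgrid(np.arange(w),np.arange(h))
    K=np.array([[c['fx'],0,c['cx']],[0,c['fy'],c['cy']],[0,0,1]],float)
    # k1 on slopes, same model as OpenCV k1
    p=cv2.undistortPoints(np.stack([u,v],-1).reshape(-1,1,2).astype(float),K,np.array([float(c['k1']),0,0,0])).reshape(h,w,2)
    P=np.dstack([p*d[...,None],d]); R=cv2.Rodrigues(np.array(c['rvec'],float))[0]
    W=(P-np.array(c['tvec']).ravel())@R; W[d<=0]=np.nan; return W
E
python3 - <<'E'
from h import *
for n in("scene","top"):
    shot(n,n+"0")
print(env.get_state()['time'],env.get_state()['orientation'])
E
```

```text
0.1 [-1.22472977e-04  1.92196136e-01  9.81356200e-01 -7.99420084e-04]
```

View pics/scene0.png

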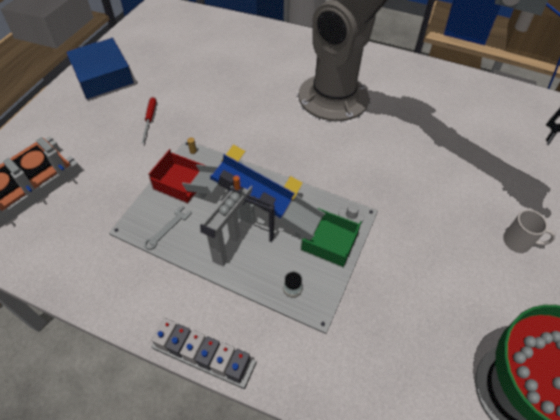

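View pics/top0.png

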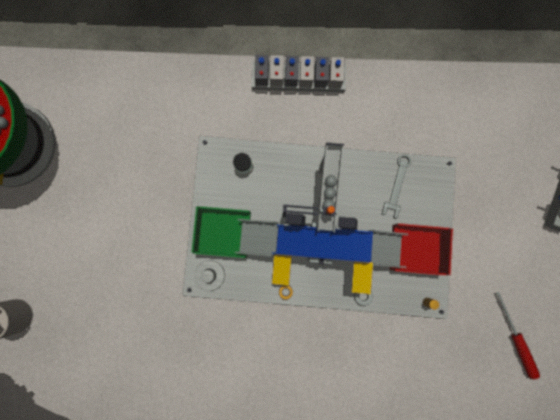

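The scene and top views show the station with its green tray at left (top px 222,233) and red at right (422,250). The yellow pads are at (282,271) and (362,278), and the peg is at (331,210). Next I'll turn these into positions.

```bash
python3 - <<'E'
from h import *
im,d,c=load("top0"); W=cloud(d,c); hsv=cv2.cvtColor(im,cv2.COLOR_BGR2HSV); H,S,V=cv2.split(hsv)
print("cam",-cv2.Rodrigues(c['rvec'])[0].T@c['tvec'].ravel())
def box(u0,u1,v0,v1,m):
    o=np.zeros_like(m); o[v0:v1,u0:u1]=m[v0:v1,u0:u1]; return o
def rep(n,m):
    P=W[m]; P=P[~np.isnan(P[:,0])]; print(n,len(P),np.median(P,0).round(4),"mean",P.mean(0).round(4),"z5/95",np.percentile(P[:,2],[5,95]).round(3)); return P
y=(H>20)&(H<35)&(S>150)
e=cv2.erode
er=lambda m:e(m.astype(np.uint8),np.ones((3,3)))>0
L=rep("padL",er(box(268,296,255,290,y))); R=rep("padR",er(box(348,378,258,298,y)))
rep("green",box(185,260,200,265,(H>45)&(H<80)&(S>120)))
rep("red",box(385,460,215,285,((H<8)|(H>172))&(S>120)))
P=rep("peg",box(320,342,200,220,(H<16)&(S>150)&(V>100)))
print(P[P[:,2]>.2].mean(0) if len(P) else 0)
# plate holes
for n,(u,v) in dict(nl=(205,142),nr=(449,163),fl=(189,290),fr=(443,312)).items(): print(n,W[v,u].round(4))
rep("balls",box(325,337,175,205,S<60))
E
```

```text
cam [0.51399098 0.02745782 1.01667265]
padL 389 [0.4694 0.0294 0.0786] mean [0.4695 0.0294 0.0784] z5/95 [0.074 0.083]
padR 472 [ 0.4608 -0.1346  0.12  ] mean [ 0.4608 -0.1342  0.1199] z5/95 [0.115 0.125]
green 2023 [0.5484 0.1717 0.0237] mean [0.5485 0.1715 0.0279] z5/95 [0.018 0.063]
red 2472 [ 0.5221 -0.2923  0.024 ] mean [ 0.5225 -0.2898  0.0314] z5/95 [0.017 0.07 ]
peg 41 [ 0.5903 -0.0585  0.2065] mean [ 0.5903 -0.0589  0.2061] z5/95 [0.201 0.209]
[ 0.59021619 -0.05917024  0.20662174]
nl [0.7563 0.2147 0.0131]
nr [ 0.7232 -0.3517  0.013 ]
fl [0.4164 0.2353 0.0166]
fr [ 0.3833 -0.3365  0.0142]
balls 359 [ 0.6331 -0.0625  0.164 ] mean [ 0.6329 -0.0631  0.1618] z5/95 [0.143 0.173]
```

Yaw comes out at about -0.057 and the pivot at about (0.535, -0.057). The gate is left-down, so I need to press the right pad. The plan is to close the fingers, go high, then come down onto the pad with a force stop.

```bash
cat >> h.py <<'E'
yaw=-0.057; O=np.array([.535,-.057]); ex=np.array([np.cos(yaw),np.sin(yaw)]); ey=np.array([-ex[1],ex[0]])
th=np.pi/2+yaw/2; Q=[0,np.cos(th),np.sin(th),0]; N=env.nose_length
def P(x,y,ztip): return [*(O+x*ex+y*ey),ztip+N]
E
python3 - <<'E'
from h import *
print(N); s=env.get_state(); p=s['tcp_pos']
env.grip(0.0)
env.movel([p[0],p[1],.40],velocity=.2)
env.reach(P(-.08,-.085,.30),Q)
env.movel(P(-.08,-.085,.15),velocity=.15)
s=env.get_state(); print(s['time'],s['tcp_pos'],s['force'],s['opening'],np.array(P(-.08,-.085,.15)))
shot("scene","s1"); shot("wrist","w1")
a=cv2.imread('pics/s1.png')[120:280,130:370]; b=cv2.imread('pics/w1.png')
cv2.imwrite('pics/c1.png',np.hstack([cv2.resize(a,(480,320)),cv2.resize(b,(320,320))]))
E
```

```text
0.0726
5.425 [ 0.45079741 -0.13748785  0.22326459] [-0.50845278  0.77891114  0.29763466] 0.00028861815500696514 [ 0.45028755 -0.13730442  0.2226    ]
```

View pics/c1.png

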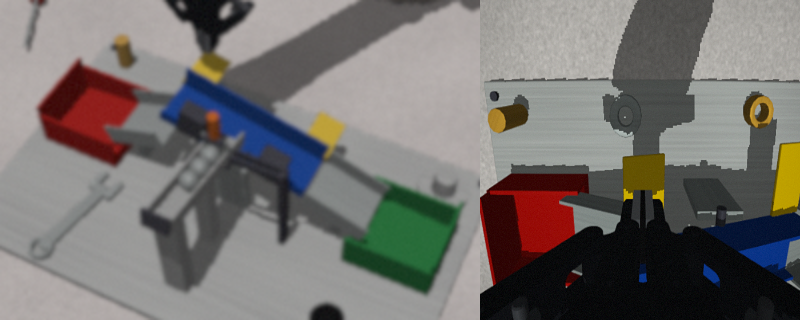

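The closed fingertips (right half, about 645,205) hang just above the raised right pad, clear of the blue wall. Pressing now.

```bash
python3 - <<'E'
from h import *
r=env.movel(P(-.08,-.085,.0775),velocity=.05,stop_force=7)
s=env.get_state(); print(r,s['time'],s['tcp_pos'][2]-N,s['force'])
env.dwell(.3)
env.movel(P(-.08,-.085,.15),velocity=.12)
env.dwell(.3)
env.movel(P(-.08,-.085,.26),velocity=.2)
im,d,c=shot("scene","s2"); W=cloud(d,c); H,S,V=cv2.split(cv2.cvtColor(im,cv2.COLOR_BGR2HSV))
n,l,st,ce=cv2.connectedComponentsWithStats(((H>20)&(H<35)&(S>120)).astype(np.uint8))
for i in range(1,n):
    if st[i,4]>30: print(ce[i].round(),st[i,4],np.nanmedian(W[l==i],0).round(4))
s=env.get_state(); print(s['time'],s['force'])
cv2.imwrite('pics/c2.png',cv2.resize(im[120:280,130:370],(720,480)))
E
```

```text
True 6.825 0.07992361744140739 [-1.66041993  0.88133839  9.96331703]
[238. 163.] 110 [ 0.4462 -0.133   0.0792]
[294. 176.] 188 [0.4629 0.0338 0.122 ]
8.9167 [-0.08899272  0.20899755 -0.1477791 ]
```

View pics/c2.png

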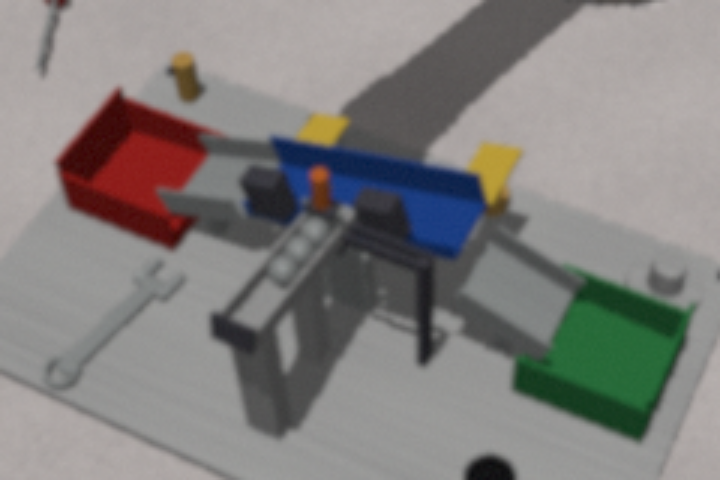

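The gate has rocked over: the right pad is at z 0.079, the left pad is at 0.122, and the balls are still held. Now the peg.

```bash
python3 - <<'E'
from h import *
env.movel(P(.055,-.06,.26),velocity=.2)
env.movel(P(.055,-.06,.190),velocity=.12)
env.dwell(.2)
r=env.movel(P(.055,.035,.190),velocity=.05,stop_force=9)
s=env.get_state(); p=np.array(s['tcp_pos']); print(r,s['time'],(p[:2]-O)@ex,(p[:2]-O)@ey,p[2]-N,s['force'])
env.dwell(.3)
env.movel(P(.055,-.03,.190),velocity=.12)
env.movel(P(.055,-.03,.28),velocity=.2)
env.movel(P(-.09,-.03,.33),velocity=.2)
shot("scene","s3"); im,d,c=shot("top","t3"); W=cloud(d,c); H,S,V=cv2.split(cv2.cvtColor(im,cv2.COLOR_BGR2HSV))
m=(H<16)&(S>150)&(V>100)&(W[...,2]>.195)&(W[...,2]<.215); q=np.nanmean(W[m],0); print("peg",m.sum(),(q[:2]-O)@ex,(q[:2]-O)@ey,q[2])
print(env.get_state()['time'])
a=cv2.imread('pics/s3.png')[120:280,130:370]; b=im[130:330,180:460]
cv2.imwrite('pics/c3.png',np.hstack([cv2.resize(a,(420,280)),cv2.resize(b,(380,280))]))
E
```

```text
True 12.2 0.05496326132913528 0.023515211771339774 0.18992453701290768 [ 1.41721617 -1.74530052  1.13520648]
peg 36 0.05474760293888753 0.04570801432194587 0.20650477112512672
14.7167
```

View pics/c3.png

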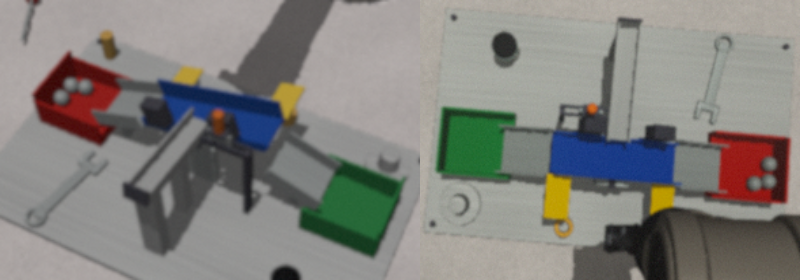

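Both views show all three balls in the red tray. The peg is at y +45.7 mm, so the stop is fully open, and the arm is clear of everything.

```bash
python3 - <<'E'
from h import *
print(env.get_state()['force']); env.dwell(.5); job.job_done()
E
```

```text
[-0.12882401  0.18987223  0.29670958]
the job is handed in; nothing more can be done
```

The job is done and handed in: all three steel balls are in the red right tray, after about 15 s of robot time.

- **Gate:** It was tipped to the left (green) tray, so I pressed the raised right pad with closed fingertips. It rocked fully over: right pad at 79 mm, left pad at 122 mm. The balls were still held at that point.
- **Stop:** I then pushed the orange peg towards station +y until it reached its end stop. The camera puts it at +45.7 mm, against 45 mm nominal.
- **Last checks:** The final pictures show the loose items visible in them where they were; the arm covers the bearing and pin in the top view. The force on the tool was near zero with the arm clear. No check failed or disagreed. I took no picture after handing in.

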